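# Return dried photo albums to the archive rack in reverse order

### The job

The four rescued photo albums have dried: move them one by one from the drying stalls into the wooden archive rack, one standing upright on the floor of each slot, in the reverse order, so that the album at the left end of the drying row ends up at the right end of the archive rack, the second from the left becomes second from the right, and so on. Set each album down gently rather than dropping it, never let one tip over, and leave the spray bottle alone. (Left and right are as the robot sees them.)

Things in the scene. Friction and masses are not known exactly. Their poses are not given: they have to be found in the camera images.
- album_red: Dark red closed hardback pocket photo album, rigid, upright: 90 mm along its x, 30 mm thick along its y, 110 mm tall, 0.15-0.3 kg, cream page edges on top. Origin: centre of its underside, z up; spine on the -x side. Starts in the drying stall with the dark red tab. Grip it across its thickness near the top.
- album_green: Green closed hardback pocket photo album, rigid, upright: 90 mm along its x, 30 mm thick along its y, 110 mm tall, 0.15-0.3 kg, cream page edges on top. Origin: centre of its underside, z up; spine on the -x side. Starts in the drying stall with the green tab. Grip it across its thickness near the top.
- album_black: Black closed hardback pocket photo album, rigid, upright: 90 mm along its x, 30 mm thick along its y, 110 mm tall, 0.15-0.3 kg, cream page edges on top. Origin: centre of its underside, z up; spine on the -x side. Starts in the drying stall with the black tab. Grip it across its thickness near the top.
- album_yellow: Yellow closed hardback pocket photo album, rigid, upright: 90 mm along its x, 30 mm thick along its y, 110 mm tall, 0.15-0.3 kg, cream page edges on top. Origin: centre of its underside, z up; spine on the -x side. Starts in the drying stall with the yellow tab. Grip it across its thickness near the top.
- stall_red: Fixed white drying stall, dark red tab at its -x end; one of four in a row, 80 mm apart, in any order. It never moves, so it tells where its album stood. Origin: centre of its underside; x front to back, y along the row (+y: left as the robot sees it), z up. Floor 6 mm above the origin; side rails 30 mm high, 46 mm apart inside; end lips 14 mm high, 108 mm apart.
- stall_green: Fixed white drying stall, green tab at its -x end; one of four in a row, 80 mm apart, in any order. It never moves, so it tells where its album stood. Origin: centre of its underside; x front to back, y along the row (+y: left as the robot sees it), z up. Floor 6 mm above the origin; side rails 30 mm high, 46 mm apart inside; end lips 14 mm high, 108 mm apart.
- stall_black: Fixed white drying stall, black tab at its -x end; one of four in a row, 80 mm apart, in any order. It never moves, so it tells where its album stood. Origin: centre of its underside; x front to back, y along the row (+y: left as the robot sees it), z up. Floor 6 mm above the origin; side rails 30 mm high, 46 mm apart inside; end lips 14 mm high, 108 mm apart.
- stall_yellow: Fixed white drying stall, yellow tab at its -x end; one of four in a row, 80 mm apart, in any order. It never moves, so it tells where its album stood. Origin: centre of its underside; x front to back, y along the row (+y: left as the robot sees it), z up. Floor 6 mm above the origin; side rails 30 mm high, 46 mm apart inside; end lips 14 mm high, 108 mm apart.
- archive_rack: Fixed empty wooden rack, 116 (x) by 360 mm (y), nearer or farther than the drying row, nearly parallel. Origin: centre of its underside; y along the row (+y: left as the robot sees it), z up. Four slots at x = 0, y = +120, +40, -40, -120 mm, each 46 mm wide (y) between blocks with tops 40 mm above the origin, 108 mm long between lips 20 mm high; slot floor 10 mm above the origin.
- spray_bottle: Bystander: loose upright spray bottle, pale blue with a green head, 60 mm wide, 162 mm tall, origin at the centre of its underside, to the right of both rows. (A fixed tub of clothespins and a brush, under 100 mm high, lie to the left of the rows, 0.35 m or more left of the robot's centre line.)
There are look-alikes about, which are no part of the job. Leave any blue or purple look-alike of the album_green alone.

How it is judged:
At the end, for the whole second after the job is handed in: Each album stands in the slot mirrored to its stall's place in the row: within 12 mm of the slot's centre along the row and 14 mm front to back, foot 5 to 16 mm above the rack's origin, tilted under 0.12 rad, turned under 0.3 rad from the slot (either way round), released, at rest (((y of each of stall_green, stall_black, stall_yellow in the frame of stall_red below 0 m and y of album_red in the frame of archive_rack between -0.132 and -0.108 m) or (y of each of stall_green, stall_black in the frame of stall_red below 0 m and y of stall_yellow in the frame of stall_red above 0 m and y of album_red in the frame of archive_rack between -0.052 and -0.028 m) or (y of each of stall_green, stall_yellow in the frame of stall_red below 0 m and y of stall_black in the frame of stall_red above 0 m and y of album_red in the frame of archive_rack between -0.052 and -0.028 m) or (y of stall_green in the frame of stall_red below 0 m and y of each of stall_black, stall_yellow in the frame of stall_red above 0 m and y of album_red in the frame of archive_rack between 0.028 and 0.052 m) or (y of stall_green in the frame of stall_red above 0 m and y of each of stall_black, stall_yellow in the frame of stall_red below 0 m and y of album_red in the frame of archive_rack between -0.052 and -0.028 m) or (y of each of stall_green, stall_yellow in the frame of stall_red above 0 m and y of stall_black in the frame of stall_red below 0 m and y of album_red in the frame of archive_rack between 0.028 and 0.052 m) or (y of each of stall_green, stall_black in the frame of stall_red above 0 m and y of stall_yellow in the frame of stall_red below 0 m and y of album_red in the frame of archive_rack between 0.028 and 0.052 m) or (y of each of stall_green, stall_black, stall_yellow in the frame of stall_red above 0 m and y of album_red in the frame of archive_rack between 0.108 and 0.132 m)) and x of album_red in the frame of archive_rack between -0.014 and 0.014 m and z of album_red in the frame of archive_rack between 0.005 and 0.016 m and angle between each of album_red, album_green, album_black, album_yellow's own z axis and vertical below 0.12 rad and angle between the x axis of each of album_red, album_green, album_black, album_yellow and the x axis of archive_rack, either way round below 0.3 rad and linear speed of each of album_red, album_green, album_black, album_yellow below 0.03 m/s and angular speed of each of album_red, album_green, album_black, album_yellow below 0.2 rad/s and ((y of each of stall_red, stall_black, stall_yellow in the frame of stall_green below 0 m and y of album_green in the frame of archive_rack between -0.132 and -0.108 m) or (y of each of stall_red, stall_black in the frame of stall_green below 0 m and y of stall_yellow in the frame of stall_green above 0 m and y of album_green in the frame of archive_rack between -0.052 and -0.028 m) or (y of each of stall_red, stall_yellow in the frame of stall_green below 0 m and y of stall_black in the frame of stall_green above 0 m and y of album_green in the frame of archive_rack between -0.052 and -0.028 m) or (y of stall_red in the frame of stall_green below 0 m and y of each of stall_black, stall_yellow in the frame of stall_green above 0 m and y of album_green in the frame of archive_rack between 0.028 and 0.052 m) or (y of stall_red in the frame of stall_green above 0 m and y of each of stall_black, stall_yellow in the frame of stall_green below 0 m and y of album_green in the frame of archive_rack between -0.052 and -0.028 m) or (y of each of stall_red, stall_yellow in the frame of stall_green above 0 m and y of stall_black in the frame of stall_green below 0 m and y of album_green in the frame of archive_rack between 0.028 and 0.052 m) or (y of each of stall_red, stall_black in the frame of stall_green above 0 m and y of stall_yellow in the frame of stall_green below 0 m and y of album_green in the frame of archive_rack between 0.028 and 0.052 m) or (y of each of stall_red, stall_black, stall_yellow in the frame of stall_green above 0 m and y of album_green in the frame of archive_rack between 0.108 and 0.132 m)) and x of album_green in the frame of archive_rack between -0.014 and 0.014 m and z of album_green in the frame of archive_rack between 0.005 and 0.016 m and ((y of each of stall_red, stall_green, stall_yellow in the frame of stall_black below 0 m and y of album_black in the frame of archive_rack between -0.132 and -0.108 m) or (y of each of stall_red, stall_green in the frame of stall_black below 0 m and y of stall_yellow in the frame of stall_black above 0 m and y of album_black in the frame of archive_rack between -0.052 and -0.028 m) or (y of each of stall_red, stall_yellow in the frame of stall_black below 0 m and y of stall_green in the frame of stall_black above 0 m and y of album_black in the frame of archive_rack between -0.052 and -0.028 m) or (y of stall_red in the frame of stall_black below 0 m and y of each of stall_green, stall_yellow in the frame of stall_black above 0 m and y of album_black in the frame of archive_rack between 0.028 and 0.052 m) or (y of stall_red in the frame of stall_black above 0 m and y of each of stall_green, stall_yellow in the frame of stall_black below 0 m and y of album_black in the frame of archive_rack between -0.052 and -0.028 m) or (y of each of stall_red, stall_yellow in the frame of stall_black above 0 m and y of stall_green in the frame of stall_black below 0 m and y of album_black in the frame of archive_rack between 0.028 and 0.052 m) or (y of each of stall_red, stall_green in the frame of stall_black above 0 m and y of stall_yellow in the frame of stall_black below 0 m and y of album_black in the frame of archive_rack between 0.028 and 0.052 m) or (y of each of stall_red, stall_green, stall_yellow in the frame of stall_black above 0 m and y of album_black in the frame of archive_rack between 0.108 and 0.132 m)) and x of album_black in the frame of archive_rack between -0.014 and 0.014 m and z of album_black in the frame of archive_rack between 0.005 and 0.016 m and ((y of each of stall_red, stall_green, stall_black in the frame of stall_yellow below 0 m and y of album_yellow in the frame of archive_rack between -0.132 and -0.108 m) or (y of each of stall_red, stall_green in the frame of stall_yellow below 0 m and y of stall_black in the frame of stall_yellow above 0 m and y of album_yellow in the frame of archive_rack between -0.052 and -0.028 m) or (y of each of stall_red, stall_black in the frame of stall_yellow below 0 m and y of stall_green in the frame of stall_yellow above 0 m and y of album_yellow in the frame of archive_rack between -0.052 and -0.028 m) or (y of stall_red in the frame of stall_yellow below 0 m and y of each of stall_green, stall_black in the frame of stall_yellow above 0 m and y of album_yellow in the frame of archive_rack between 0.028 and 0.052 m) or (y of stall_red in the frame of stall_yellow above 0 m and y of each of stall_green, stall_black in the frame of stall_yellow below 0 m and y of album_yellow in the frame of archive_rack between -0.052 and -0.028 m) or (y of each of stall_red, stall_black in the frame of stall_yellow above 0 m and y of stall_green in the frame of stall_yellow below 0 m and y of album_yellow in the frame of archive_rack between 0.028 and 0.052 m) or (y of each of stall_red, stall_green in the frame of stall_yellow above 0 m and y of stall_black in the frame of stall_yellow below 0 m and y of album_yellow in the frame of archive_rack between 0.028 and 0.052 m) or (y of each of stall_red, stall_green, stall_black in the frame of stall_yellow above 0 m and y of album_yellow in the frame of archive_rack between 0.108 and 0.132 m)) and x of album_yellow in the frame of archive_rack between -0.014 and 0.014 m and z of album_yellow in the frame of archive_rack between 0.005 and 0.016 m); the robot touches nothing.
It fails at once if an album is tipped over (more than 0.6 rad from upright) (angle between any of album_red, album_green, album_black, album_yellow's own z axis and vertical above 0.6 rad).
It fails at once if an album is dropped or rammed onto the archive rack (contact force above 70 N) (contact force between any of album_red, album_green, album_black, album_yellow and archive_rack above 70 N).
It fails at once if the spray bottle is moved more than 30 mm or tipped (distance of spray_bottle from where it was at the start of the episode above 0.03 m or angle between spray_bottle's own z axis and vertical above 0.4 rad).
It also fails if it takes over 118 s, if anything falls off the work surface, if the arm or the gripper's body presses on something with over 40 N, if the wrist force passes 120 N, or if a joint passes its speed limit or range.

### The arm

A 7-joint arm with a two-finger parallel gripper is mounted at the origin on the work surface. World frame = base frame: x ahead of the robot, y to its left, z up, the work surface at z = 0. Lengths are in m, angles in rad, forces in N, time in s.
With the tool pointing down it reaches from about 0.35 to 0.9 m from the base axis. Payload 19.9 kg.
Tool frame: the origin (TCP) lies midway between the tips of the shut fingers; the grasp point (between the pads) lies 19 mm behind it; z points along the fingers, y is the line along which they close (so a half turn about z gives the same grasp; the last joint's range is limited). The gripper opens to 94 mm and grips with 3 to 60 N. Pads are 16 mm wide; open, the fingers measure 119 mm over their backs; the gripper's body (75 mm by 177 mm) begins 78 mm behind the grasp point.
Start: joints at [1.288, 0.417, -0.01, 1.614, 0.005, 1.111, -0.053], TCP at [0.149, -0.607, 0.205] pointing down, gripper open.
Joint ranges: [-2.81, 2.81], [-0.39, 2.02], [-1.27, 1.25], [0.06, 2.57], [-1.19, 4.33], [0.19, 2], [-2.82, 2.82]. Speed limits (rad/s): [1.89, 1.89, 2.39, 2.39, 3.01, 3.01, 3.01].

### API

Orientations are given as a unit quaternion [x, y, z, w].
In Python, from workcell import env gives the robot as it stands. The module is installed in compiled form; this text tells all that it offers.
- The arm moves only by the shell command python3 -m creep 'ROWS' [FORCE]. ROWS is a JSON object of lists of equal length, an entry for each row: "slide": the shift along the world's x, y, z in mm, a list of three; "rot": the turn, a rotation vector about the world's x, y, z in rad, a list of three; "gripper": the finger opening in mm, from 0 to 94. In form: {"slide": [[dx, dy, dz], ...], "rot": [[wx, wy, wz], ...], "gripper": [gripper, ...]}. A call has 1 to 12 rows; each row is the pose to reach, as a shift and turn from the pose commanded when the call began; what a row does not reach only later rows make up. A row lasts 1/8 s, in which the tool goes at most 62.5 mm and 10.7 degrees, less where a joint would pass 70% of its speed; a pose out of reach is approached as far as the arm can. A call with a gripper value outside its range is refused whole. The fingers move at their own pace and stop on an object; FORCE is the grip in N (left out, the last holds). Time passes only in rows, so rows that repeat a pose let the fingers close. It gives the time, the measured TCP pose, the force, the opening and the grip force at its end, in the units of the state.
- env.get_obs(): the state, without advancing time (a new reading comes with each control period).
- env.snapshot(name): name is "scene" or "top" or "wrist"; returns the picture (400x640x3 uint8, blue, green, red); there is no depth.
- env.camera_model(name): a dict with "fx", "fy", "cx", "cy" (pixels), "distortion" ([k1, k2, p1, p2, k3] as OpenCV has them; the pictures are not rectified), "R" (3x3) and "t" (3): a world point X has camera coordinates R X + t. Camera axes: x right, y down, z forward; pixel columns grow to the right and rows downward; lengths in m; the calibration is good to about 2 mm. A picture is of the moment at which its call begins: read the wrist's pose just before it. camera_model takes no time and is no camera call; for the wrist camera it gives the pose at the moment of the call.
- env.sign_off(): hands the job in; it is judged then, once.
The state is a dict: "time": time; "joints": joint angles; "qvel": joint speeds; "tau": joint torques, N m; "tool_pos": TCP position; "ee_rot": TCP orientation; "ft_force": force on the tool from outside, world axes, zero at the start; "torque": the same for the moment, N m; "width": finger opening in m; "gripper_force": force on a finger pad.
Only numpy, scipy, OpenCV 4.12 (cv2) and the standard library are available. Lean on these libraries where they do the work, as an engineer would, in place of code of your own. Each camera call takes 0.05 s, during which the arm holds its last target. There are 200 camera calls.

## Working session

There is one attempt and no reset: what is moved stays moved. The work goes in short steps, Python scripts to look and compute and a shell command to move; the robot and the scene stay as the last step left them, time stands still between calls to the robot, and variables do not carry over. Pictures are saved under pics/ and viewed, at most 14 in all, crops included, and the job is handed in when it is done.

```bash
mkdir -p pics; python3 - <<'E'
from workcell import env
import cv2
o=env.get_obs(); print(o['time'],o['tool_pos'],o['ee_rot'],o['width'])
for n in('top','scene'):
    cv2.imwrite(f'pics/{n}0.png',env.snapshot(n)); m=env.camera_model(n); print(n,m)
E
```

```text
0.0 [ 0.14895399 -0.60660336  0.20482184] [ 9.92759651e-01  1.20116211e-01 -1.23712544e-04 -5.95955629e-04] 0.0939008871859605
top {'fx': 512.4220463494438, 'fy': 512.4220463494438, 'cx': 328.179635919682, 'cy': 201.95819269913235, 'distortion': array([-0.15298811,  0.        ,  0.        ,  0.        ,  0.        ]), 'R': array([[ 0.00682254, -0.99989124, -0.01307503],
       [-0.98888478, -0.0048042 , -0.14860623],
       [ 0.14852725,  0.01394357, -0.98881001]]), 't': array([-0.07606693,  0.5550671 ,  1.01512182])}
scene {'fx': 382.92662711967677, 'fy': 382.92662711967677, 'cx': 310.0726312787442, 'cy': 203.01988984222024, 'distortion': array([-0.08280681,  0.        ,  0.        ,  0.        ,  0.        ]), 'R': array([[-0.84783491,  0.52970837, -0.02418708],
       [ 0.33329565,  0.49687603, -0.80126663],
       [-0.41241966, -0.68740327, -0.59781834]]), 't': array([ 0.5005544 , -0.10478168,  0.99379329])}
```

View pics/top0.png

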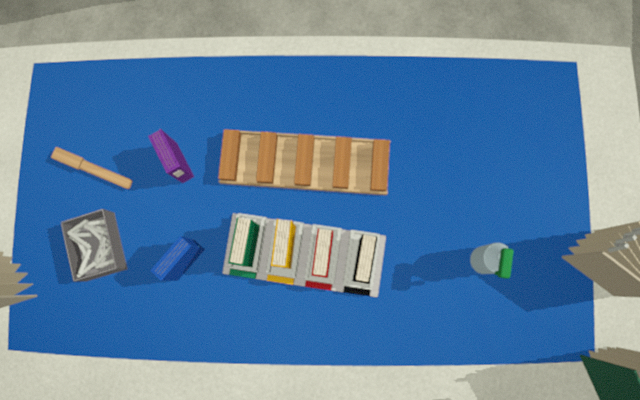

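View pics/scene0.png

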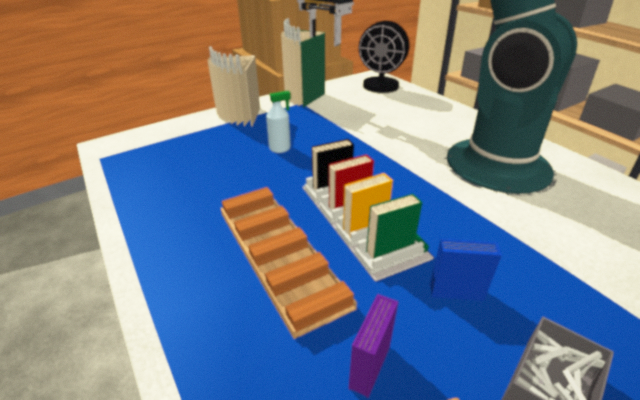

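Top picture: drying row at (235–385, 215–295), left to right green (242,245), yellow (282,245), red (322,250) and black (365,258). The empty rack is farther away at (220–390, 130–193). The bottle is at (490,258), and the purple (170,155) and blue (177,258) look-alikes are on the left. I'll measure with the top camera first.

```bash
cat > h.py <<'E'
from workcell import env
import cv2, numpy as np
def ray(px,m,z):
    K=np.array([[m['fx'],0,m['cx']],[0,m['fy'],m['cy']],[0,0,1]])
    u=cv2.undistortPoints(np.asarray(px,float).reshape(-1,1,2),K,np.asarray(m['distortion'])).reshape(-1,2)
    d=np.c_[u,np.ones(len(u))]@m['R']; C=-m['R'].T@m['t']
    return C+d*((z-C[2])/d[:,2])[:,None]
def blobs(mask,m,z,lo,hi=1e9):
    out=[]
    for c in cv2.findContours(mask,cv2.RETR_EXTERNAL,cv2.CHAIN_APPROX_NONE)[0]:
        a=cv2.contourArea(c)
        if not lo<a<hi: continue
        P=ray(c,m,z)[:,:2]*1000
        (cx,cy),(w,h),an=cv2.minAreaRect(P.astype(np.float32))
        if w<h: w,h,an=h,w,an+90   # angle of long side from world x
        an=(an+90)%180-90
        out.append((c.reshape(-1,2).mean(0).round(),a,[round(float(v),1) for v in(cx,cy,w,h,an)]))
    return sorted(out,key=lambda b:-b[2][1])
E
python3 - <<'E'
from h import *
im=cv2.imread('pics/top0.png'); m=env.camera_model('top')
hsv=cv2.cvtColor(im,cv2.COLOR_BGR2HSV)
for p in [(229,155),(248,155),(305,165),(322,250),(367,258),(242,240),(258,240)]: print(p,hsv[p[1],p[0]])
roi=np.zeros(im.shape[:2],np.uint8); roi[120:205,205:405]=1
wood=cv2.inRange(hsv,(5,120,90),(18,255,255))*roi
whole=cv2.inRange(hsv,(4,40,80),(30,255,255))*roi
print('blocks z=.04');[print(b) for b in blobs(wood,m,.04,150)]
print('rack z=.04');[print(b) for b in blobs(whole,m,.04,500)]
roi[:]=0; roi[205:305,215:390]=1
cream=cv2.inRange(hsv,(12,18,150),(32,110,255))*roi
print('pages z=.116');[print(b) for b in blobs(cream,m,.116,80)]
vis=np.hstack([cv2.resize(x[115:305,205:400],None,fx=2,fy=2,interpolation=0) for x in(im,cv2.merge([wood,whole,cream]))])
cv2.imwrite('pics/mask.png',vis)
E
```

```text
(229, 155) [ 16 150 184]
(248, 155) [ 18  98 175]
(305, 165) [ 16 153 178]
(322, 250) [ 23  41 210]
(367, 258) [ 23  40 218]
(242, 240) [ 22  40 221]
(258, 240) [ 33  16 180]
blocks z=.04
(array([230., 155.]), 785.5, [655.0, 135.7, 109.0, 37.4, -4.1])
(array([266., 158.]), 798.0, [650.0, 57.7, 108.8, 36.6, -3.7])
(array([304., 160.]), 761.5, [644.6, -21.1, 108.2, 34.8, -3.6])
(array([342., 163.]), 736.5, [639.3, -100.1, 108.5, 33.6, -3.8])
(array([379., 165.]), 732.5, [634.3, -178.8, 108.1, 33.0, -3.6])
rack z=.04
(array([305., 162.]), 8780.5, [641.9, -20.5, 352.6, 116.4, 86.2])
pages z=.116
(array([240., 240.]), 491.0, [471.7, 93.8, 89.3, 23.0, -9.5])
(array([278., 240.]), 524.0, [467.1, 17.5, 86.1, 29.2, -6.0])
(array([322., 248.]), 527.5, [450.6, -61.2, 88.6, 32.2, -8.5])
(array([366., 257.]), 549.0, [438.9, -145.1, 88.2, 24.9, -10.1])
```

View pics/mask.png

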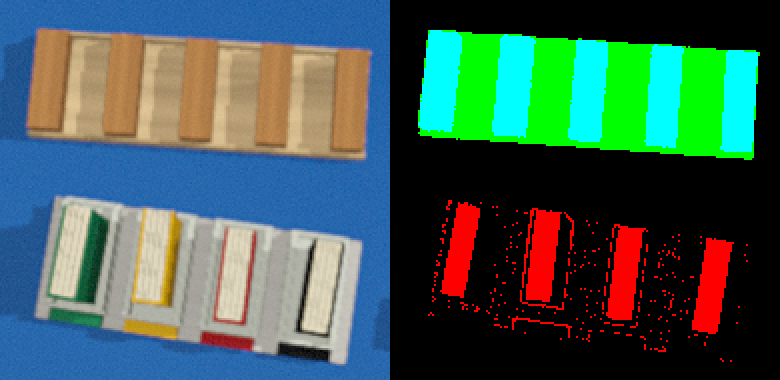

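Masks are clean: block tops at pixel rows about 130–193, pages at x = 240, 278, 322 and 366. Order from the left is green, yellow, red, black, and the tabs agree. Scale is within about 1%. I'll move to hover over the row and refine with the wrist camera.

```bash
python3 -m creep '{"slide":[[0,0,60],[0,0,120],[40,60,145],[70,120,145],[100,180,145],[130,240,145],[160,300,145],[190,360,145],[225,420,145],[260,480,145],[290,540,145],[311,587,145]],"rot":[[0,0,0],[0,0,0],[0,0,-0.1],[0,0,-0.2],[0,0,-0.3],[0,0,-0.38],[0,0,-0.38],[0,0,-0.38],[0,0,-0.38],[0,0,-0.38],[0,0,-0.38],[0,0,-0.38]],"gripper":[60,60,60,60,60,60,60,60,60,60,60,60]}' 25
python3 - <<'E'
from h import *
o=env.get_obs(); print(o['time'],o['tool_pos'],o['ee_rot'],o['ft_force'],o['width'])
m=env.camera_model('wrist'); print(m['R'],-m['R'].T@m['t'])
im=env.snapshot('wrist'); cv2.imwrite('pics/w1.png',im)
E
```

```text
time: 1.6
tool_pos: [0.4415, -0.0569, 0.3504]
ee_rot: [0.998, -0.07, 0.0, 0.0]
ft_force: [1.3, -0.7, -0.1]
width: 0.0598
gripper_force: 0.0
1.6 [ 0.44145949 -0.05694028  0.35043492] [ 9.97569388e-01 -6.96800182e-02  7.96091638e-05  7.38382035e-05] [ 1.31124633 -0.71653319 -0.05113747] 0.05980925754165241
[[-1.39066788e-01 -9.90282958e-01  3.01913848e-04]
 [-9.55608869e-01  1.34277415e-01  2.62261824e-01]
 [-2.59753955e-01  3.61833978e-02 -9.64996707e-01]] [ 0.51636758 -0.06840371  0.52964865]
```

View pics/w1.png

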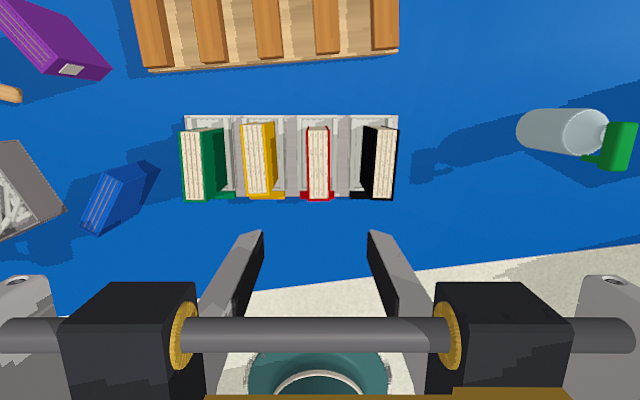

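The wrist view shows the same order: green (200,165), yellow (260,160), red (318,165), black (380,165). The rack is cut off at the top, so I'll shift forward for it.

```bash
python3 -m creep '{"slide":[[40,10,0],[80,20,0],[120,30,0],[120,30,0],[120,30,0]],"rot":[[0,0,0.07],[0,0,0.07],[0,0,0.07],[0,0,0.07],[0,0,0.07]],"gripper":[60,60,60,60,60]}'
python3 - <<'E'
from h import *
M=env.camera_model('wrist'); im2=env.snapshot('wrist'); cv2.imwrite('pics/w2.png',im2)
hsv=cv2.cvtColor(im2,cv2.COLOR_BGR2HSV)
roi=np.zeros(hsv.shape[:2],np.uint8); roi[:225]=1
for n,lo in(('blocks',(5,120,90)),):
    mk=cv2.morphologyEx(cv2.inRange(hsv,lo,(16,255,255))*roi,cv2.MORPH_OPEN,np.ones((5,5)))
    [print(b) for b in blobs(mk,M,.04,500)]
print('whole');[print(b) for b in blobs(cv2.inRange(hsv,(4,40,80),(30,255,255))*roi,M,.04,5000)]
cv2.imwrite('pics/w2m.png',np.hstack([im2[::1,::1],cv2.cvtColor(mk,cv2.COLOR_GRAY2BGR)])[:300,:])
# albums from w1, camera rebuilt from its recorded pose
im=cv2.imread('pics/w1.png'); hsv=cv2.cvtColor(im,cv2.COLOR_BGR2HSV)
m=dict(M); m['R']=np.array([[-1.39066788e-01,-9.90282958e-01,3.01913848e-04],[-9.55608869e-01,1.34277415e-01,2.62261824e-01],[-2.59753955e-01,3.61833978e-02,-9.64996707e-01]])
m['t']=-m['R']@np.array([0.51636758,-0.06840371,0.52964865])
roi[:]=0; roi[105:215,170:405]=1
cream=cv2.morphologyEx(cv2.inRange(hsv,(12,18,150),(32,110,255))*roi,cv2.MORPH_OPEN,np.ones((3,3)))
print('pages');[print(b) for b in blobs(cream,m,.116,200)]
cv2.imwrite('pics/m1.png',np.hstack([cv2.resize(x[100:215,165:410],None,fx=1.6,fy=1.6) for x in(im,cv2.cvtColor(cream,cv2.COLOR_GRAY2BGR))]))
E
```

```text
time: 2.28
tool_pos: [0.5605, -0.029, 0.3501]
ee_rot: [0.999, -0.034, -0.0, -0.0]
ft_force: [-0.0, 0.5, 0.2]
width: 0.0601
gripper_force: 0.0
(array([194., 100.]), 2191.0, [657.4, 134.6, 107.3, 41.2, -3.8])
(array([249., 100.]), 1994.0, [652.2, 57.5, 107.5, 37.7, -3.7])
(array([304., 100.]), 1758.5, [647.7, -19.6, 106.0, 32.7, -4.0])
(array([360., 100.]), 1878.0, [642.2, -98.7, 106.3, 35.7, -3.4])
(array([414.,  99.]), 2069.5, [637.4, -175.7, 107.3, 39.3, -3.7])
whole
(array([304.,  99.]), 19949.0, [647.3, -20.2, 352.1, 111.4, 86.1])
pages
(array([192., 165.]), 1198.0, [470.0, 94.6, 88.3, 23.4, -9.3])
(array([254., 158.]), 1217.0, [467.7, 15.1, 89.0, 23.5, -6.0])
(array([318., 162.]), 1279.0, [451.0, -62.8, 91.4, 23.6, -7.4])
(array([384., 162.]), 1230.5, [439.8, -145.9, 90.0, 24.5, -9.1])
```

View pics/w2.png

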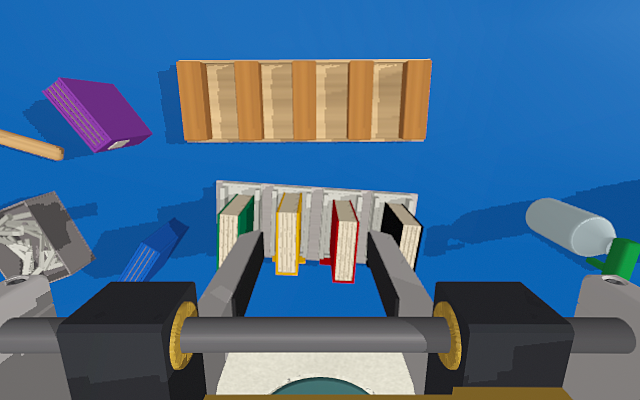

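Both views agree within about 2 mm. The block-centre contraction comes from the visible inner block sides. Allowing for that, the rack centre is about (647, −20) mm with yaw −0.065, and the pages measure 89 × 24 mm as they should. Slots, as TCP xy:

| Slot | x (mm) | y (mm) | Album |
|---|---|---|---|
| +120 | 655 | 100 | black |
| +40 | 650 | 20 | red |
| −40 | 644 | −60 | yellow |
| −120 | 639 | −140 | green |

The green candidates are the green album at w1 (200,165), which has cream pages and stands in the green-tab stall, the blue one at (118,195) and the purple one at (55,35). Only the first fits. I'll confirm it in one crop and start with black.

```bash
python3 -c "
import cv2
im=cv2.imread('pics/w1.png')[100:215,165:410]; cv2.imwrite('pics/crop.png',cv2.resize(im,None,fx=3,fy=3,interpolation=cv2.INTER_CUBIC))"
python3 -m creep '{"slide":[[-40,-40,-50],[-80,-80,-100],[-120,-117,-150],[-120,-117,-190],[-120,-117,-190],[-120,-117,-220],[-120,-117,-245],[-120,-117,-265],[-120,-117,-275],[-120,-117,-275]],"rot":[[0,0,-0.05],[0,0,-0.095],[0,0,-0.095],[0,0,-0.095],[0,0,-0.095],[0,0,-0.095],[0,0,-0.095],[0,0,-0.095],[0,0,-0.095],[0,0,-0.095]],"gripper":[60,60,60,60,60,60,60,60,60,60]}'
```

```text
time: 3.58
tool_pos: [0.4417, -0.1457, 0.0761]
ee_rot: [0.997, -0.082, 0.0, 0.0]
ft_force: [-0.2, 0.7, 0.5]
width: 0.0597
gripper_force: 0.0
```

View pics/crop.png

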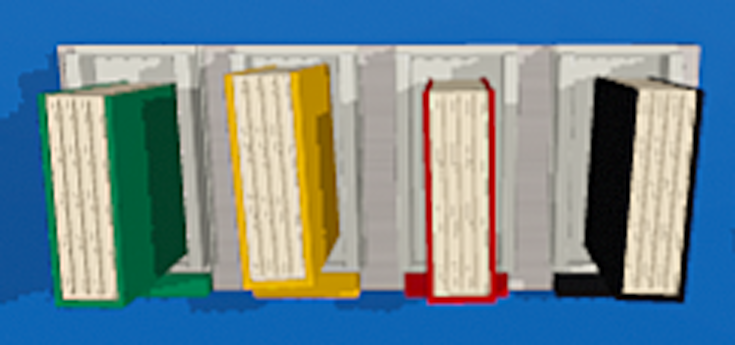

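The crop confirms four cream-paged albums in their matching-tab stalls. Next I'll close on black, lift and carry it.

```bash
python3 -m creep '{"slide":[[0,0,0],[0,0,0],[0,0,0],[0,0,0],[0,0,0],[0,0,10],[0,0,40],[0,0,80],[0,0,120],[0,0,145],[0,0,145]],"rot":[[0,0,0],[0,0,0],[0,0,0],[0,0,0],[0,0,0],[0,0,0],[0,0,0],[0,0,0],[0,0,0],[0,0,0],[0,0,0]],"gripper":[20,20,20,20,20,20,20,20,20,20,20]}' 25
```

```text
time: 4.95
tool_pos: [0.4416, -0.146, 0.2221]
ee_rot: [0.997, -0.082, 0.001, 0.001]
ft_force: [-0.3, 0.7, -2.2]
width: 0.0301
gripper_force: 25.0
```

```bash
python3 -m creep '{"slide":[[15,15,0],[45,50,0],[75,85,0],[105,120,0],[135,155,0],[165,190,0],[195,225,0],[210,240,0],[215,246,0],[215,246,0],[215,246,-40],[215,246,-70]],"rot":[[0,0,0],[0,0,0.05],[0,0,0.1],[0,0,0.1],[0,0,0.1],[0,0,0.1],[0,0,0.1],[0,0,0.1],[0,0,0.1],[0,0,0.1],[0,0,0.1],[0,0,0.1]],"gripper":[20,20,20,20,20,20,20,20,20,20,20,20]}'
python3 - <<'E'
from h import *
cv2.imwrite('pics/w3.png',env.snapshot('wrist'))
E
```

```text
time: 6.45
tool_pos: [0.6553, 0.0985, 0.1492]
ee_rot: [0.999, -0.033, -0.0, 0.0]
ft_force: [-0.0, -1.0, -1.8]
width: 0.0299
gripper_force: 25.0
```

View pics/w3.png

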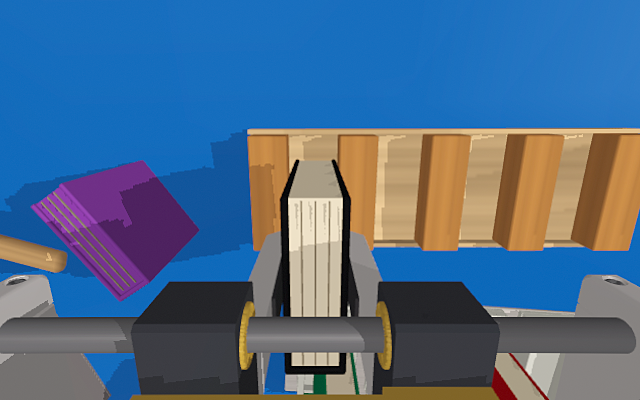

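Black is centred over the leftmost slot, which spans px 288–338 at the back with the album's far end at 298–335. Lowering it now.

```bash
python3 -m creep '{"slide":[[0,0,0],[0,0,-20],[0,0,-40],[0,0,-54],[0,0,-62],[0,0,-65],[0,0,-67],[0,0,-68],[0,0,-69],[0,0,-70],[0,0,-70]],"rot":[[0,0,0],[0,0,0],[0,0,0],[0,0,0],[0,0,0],[0,0,0],[0,0,0],[0,0,0],[0,0,0],[0,0,0],[0,0,0]],"gripper":[20,20,20,20,20,20,20,20,20,20,20]}'
```

```text
time: 7.88
tool_pos: [0.656, 0.1001, 0.0804]
ee_rot: [0.999, -0.032, -0.0, -0.0]
ft_force: [1.0, 0.6, -2.3]
width: 0.0296
gripper_force: 25.0
```

```bash
python3 -m creep '{"slide":[[0,0,-1],[0,0,-1],[0,0,-1]],"rot":[[0,0,0],[0,0,0],[0,0,0]],"gripper":[20,20,20]}'; python3 -m creep '{"slide":[[0,0,-1],[0,0,-1],[0,0,-1]],"rot":[[0,0,0],[0,0,0],[0,0,0]],"gripper":[20,20,20]}'
```

```text
time: 8.25
tool_pos: [0.656, 0.1001, 0.0794]
ee_rot: [0.999, -0.032, -0.0, -0.0]
ft_force: [0.1, -0.8, -1.5]
width: 0.0297
gripper_force: 25.0
time: 8.62
tool_pos: [0.656, 0.1001, 0.0784]
ee_rot: [0.999, -0.032, -0.0, -0.0]
ft_force: [0.6, 0.3, -1.2]
width: 0.0303
gripper_force: 25.0
```

```bash
for i in 1 2; do python3 -m creep '{"slide":[[0,0,-1],[0,0,-1],[0,0,-1]],"rot":[[0,0,0],[0,0,0],[0,0,0]],"gripper":[20,20,20]}' | grep -E "pos|force"; done; python3 -c "
from workcell import env
print(env.get_obs()['ft_force'])"
```

```text
tool_pos: [0.656, 0.1001, 0.0774]
ft_force: [-0.4, -0.7, -1.6]
gripper_force: 25.0
tool_pos: [0.656, 0.1001, 0.0764]
ft_force: [0.0, -0.1, -1.4]
gripper_force: 25.0
[ 0.01954179 -0.13322517 -1.436589  ]
```

```bash
for i in 1 2 3; do python3 -m creep '{"slide":[[0,0,-1],[0,0,-1],[0,0,-1]],"rot":[[0,0,0],[0,0,0],[0,0,0]],"gripper":[20,20,20]}' | grep -E "pos|ft_force"; done; python3 -c "
from h import *
cv2.imwrite('pics/s1.png',cv2.resize(env.snapshot('scene')[150:350,200:440],None,fx=3,fy=3))"
```

```text
tool_pos: [0.656, 0.1001, 0.0754]
ft_force: [-0.2, -0.9, -1.0]
tool_pos: [0.656, 0.1002, 0.0744]
ft_force: [0.3, 0.1, -1.7]
tool_pos: [0.6562, 0.1002, 0.0737]
ft_force: [-1.4, 0.5, 4.4]
```

View pics/s1.png

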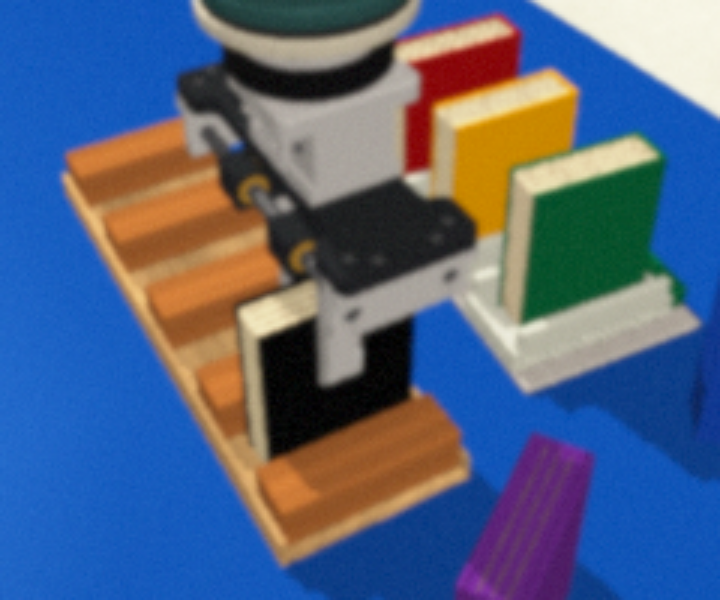

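Black stands inside the slot between the blocks, and contact shows as +4 N. Releasing and going up.

```bash
python3 -m creep '{"slide":[[0,0,0],[0,0,0],[0,0,0],[0,0,0],[0,0,15],[0,0,60],[0,0,110],[0,0,150],[0,0,150]],"rot":[[0,0,0],[0,0,0],[0,0,0],[0,0,0],[0,0,0],[0,0,0],[0,0,0],[0,0,0],[0,0,0]],"gripper":[60,60,60,60,60,60,60,60,60]}'
python3 - <<'E'
from h import *
M=env.camera_model('wrist'); cv2.imwrite('pics/w4.png',env.snapshot('wrist')); np.savez('w4.npz',R=M['R'],t=M['t'])
m=env.camera_model('top'); im=env.snapshot('top'); cv2.imwrite('pics/t2.png',im)
hsv=cv2.cvtColor(im,cv2.COLOR_BGR2HSV)
for z in(.12,): [print(z,b) for b in blobs(cv2.inRange(hsv,(12,18,150),(32,110,255)),m,z,80,900)]
E
```

```text
time: 11.68
tool_pos: [0.6573, 0.1008, 0.2278]
ee_rot: [0.999, -0.032, 0.003, -0.001]
ft_force: [0.8, -0.2, -0.4]
width: 0.06
gripper_force: 0.0
0.12 (array([ 65., 156.]), 181.5, [634.2, 460.5, 66.3, 20.7, 77.4])
0.12 (array([322., 248.]), 532.0, [450.2, -62.2, 88.2, 34.5, -8.5])
0.12 (array([621., 266.]), 113.0, [419.4, -652.3, 98.5, 6.8, 54.3])
```

View pics/w4.png

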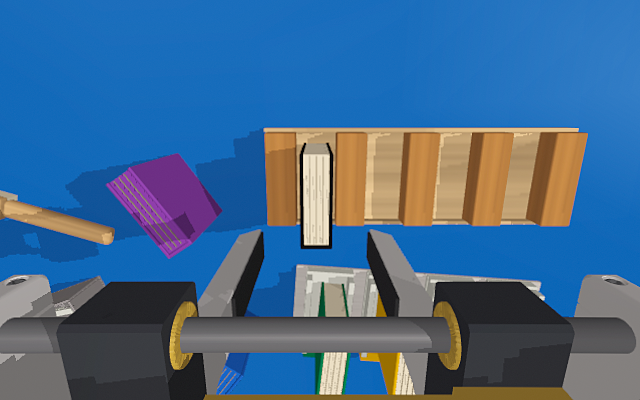

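Black stands upright in the leftmost slot (cream top at 302–331, 150–245). I'll check it against the rack in numbers.

```bash
python3 - <<'E'
from h import *
m=dict(env.camera_model('wrist')); d=np.load('w4.npz'); m.update(R=d['R'],t=d['t'])
im=cv2.imread('pics/w4.png'); hsv=cv2.cvtColor(im,cv2.COLOR_BGR2HSV)
roi=np.zeros(im.shape[:2],np.uint8); roi[120:255,290:345]=1
mk=cv2.morphologyEx(cv2.inRange(hsv,(12,10,150),(35,110,255))*roi,cv2.MORPH_OPEN,np.ones((7,7)))
for z in(.114,.12): print([b for b in blobs(mk,m,z,500)])
roi[:]=0; roi[120:235]=1
mk=cv2.morphologyEx(cv2.inRange(hsv,(5,120,90),(16,255,255))*roi,cv2.MORPH_OPEN,np.ones((5,5)))
[print(b) for b in blobs(mk,m,.04,500)]
E
```

```text
[(array([316., 181.]), 3020.0, [663.6, 99.4, 108.4, 33.3, -3.7])]
[(array([316., 181.]), 3020.0, [665.0, 99.3, 106.1, 32.7, -3.7])]
(array([281., 178.]), 2683.5, [659.4, 138.7, 106.7, 34.4, -4.5])
(array([350., 177.]), 2716.0, [654.4, 60.6, 106.2, 35.0, -3.9])
(array([418., 177.]), 3142.5, [649.4, -16.4, 106.1, 40.3, -3.6])
(array([487., 177.]), 3633.0, [644.5, -93.4, 106.0, 46.1, -3.6])
(array([556., 177.]), 4116.0, [638.9, -169.7, 107.0, 51.8, -3.6])
```

Black is at y = 99.3 against a slot midpoint of 99.6, so the plan holds. Red is next, at (451, −62.5).

```bash
python3 -m creep '{"slide":[[-40,-30,0],[-85,-68,0],[-130,-104,0],[-175,-140,0],[-205,-162,0],[-205,-162,-40],[-205,-162,-80],[-205,-162,-115],[-205,-162,-135],[-205,-162,-147],[-205,-162,-147]],"rot":[[0,0,-0.03],[0,0,-0.07],[0,0,-0.07],[0,0,-0.07],[0,0,-0.07],[0,0,-0.07],[0,0,-0.07],[0,0,-0.07],[0,0,-0.07],[0,0,-0.07],[0,0,-0.07]],"gripper":[60,60,60,60,60,60,60,60,60,60,60]}'
```

```text
time: 13.15
tool_pos: [0.4505, -0.0617, 0.0759]
ee_rot: [0.998, -0.067, -0.001, -0.0]
ft_force: [-0.1, 0.2, 0.7]
width: 0.0604
gripper_force: 0.0
```

```bash
python3 -m creep '{"slide":[[0,0,0],[0,0,0],[0,0,0],[0,0,0],[0,0,0],[0,0,10],[0,0,40],[0,0,80],[0,0,120],[0,0,145],[0,0,145]],"rot":[[0,0,0],[0,0,0],[0,0,0],[0,0,0],[0,0,0],[0,0,0],[0,0,0],[0,0,0],[0,0,0],[0,0,0],[0,0,0]],"gripper":[20,20,20,20,20,20,20,20,20,20,20]}' 25
```

```text
time: 14.52
tool_pos: [0.4517, -0.0619, 0.2231]
ee_rot: [0.998, -0.067, 0.001, 0.0]
ft_force: [-0.3, -0.7, -2.3]
width: 0.0297
gripper_force: 24.9
```

```bash
python3 -m creep '{"slide":[[20,8,0],[60,25,0],[105,43,0],[150,62,0],[185,76,0],[200,82,0],[200,82,0],[200,82,-30],[200,82,-65],[200,82,-85],[200,82,-85]],"rot":[[0,0,0],[0,0,0.07],[0,0,0.07],[0,0,0.07],[0,0,0.07],[0,0,0.07],[0,0,0.07],[0,0,0.07],[0,0,0.07],[0,0,0.07],[0,0,0.07]],"gripper":[20,20,20,20,20,20,20,20,20,20,20]}'
```

```text
time: 15.9
tool_pos: [0.6501, 0.0198, 0.1354]
ee_rot: [0.999, -0.032, -0.001, 0.0]
ft_force: [-0.1, -0.3, -2.2]
width: 0.0297
gripper_force: 24.9
```

```bash
python3 -m creep '{"slide":[[0,0,-20],[0,0,-38],[0,0,-48],[0,0,-53],[0,0,-55],[0,0,-56],[0,0,-57],[0,0,-58],[0,0,-58]],"rot":[[0,0,0],[0,0,0],[0,0,0],[0,0,0],[0,0,0],[0,0,0],[0,0,0],[0,0,0],[0,0,0]],"gripper":[20,20,20,20,20,20,20,20,20]}'|grep -E "pos|ft_f"; for i in 1 2 3; do python3 -m creep '{"slide":[[0,0,-1],[0,0,-1],[0,0,-1]],"rot":[[0,0,0],[0,0,0],[0,0,0]],"gripper":[20,20,20]}' | grep -E "pos|ft_f"; done
```

```text
tool_pos: [0.651, 0.0201, 0.0785]
ft_force: [-0.2, -0.3, -1.2]
tool_pos: [0.651, 0.0201, 0.0774]
ft_force: [-0.5, -0.1, -1.4]
tool_pos: [0.651, 0.0201, 0.0764]
ft_force: [0.2, -0.1, -1.1]
tool_pos: [0.651, 0.0201, 0.0754]
ft_force: [0.2, -0.2, -1.4]
```

```bash
for i in 1 2; do python3 -m creep '{"slide":[[0,0,-1],[0,0,-1],[0,0,-1]],"rot":[[0,0,0],[0,0,0],[0,0,0]],"gripper":[20,20,20]}' | grep -E "pos|ft_f"; done
```

```text
tool_pos: [0.6511, 0.0202, 0.0748]
ft_force: [-3.4, 0.3, 5.4]
tool_pos: [0.6512, 0.0202, 0.0748]
ft_force: [-9.6, -1.3, 19.4]
```

```bash
python3 -m creep '{"slide":[[0,0,1],[0,0,1],[0,0,1],[0,0,1],[0,0,1],[0,0,15],[0,0,60],[0,0,110],[0,0,150],[0,0,150],[0,0,150]],"rot":[[0,0,0],[0,0,0],[0,0,0],[0,0,0],[0,0,0],[0,0,0],[0,0,0],[0,0,0],[0,0,0],[0,0,0],[0,0,0]],"gripper":[20,60,60,60,60,60,60,60,60,60,60]}'
python3 -c "
from h import *
cv2.imwrite('pics/w5.png',env.snapshot('wrist'))"
```

```text
time: 20.27
tool_pos: [0.6508, 0.02, 0.2235]
ee_rot: [0.999, -0.032, -0.0, 0.0]
ft_force: [-0.3, -0.3, -0.3]
width: 0.0599
gripper_force: 0.0
```

View pics/w5.png

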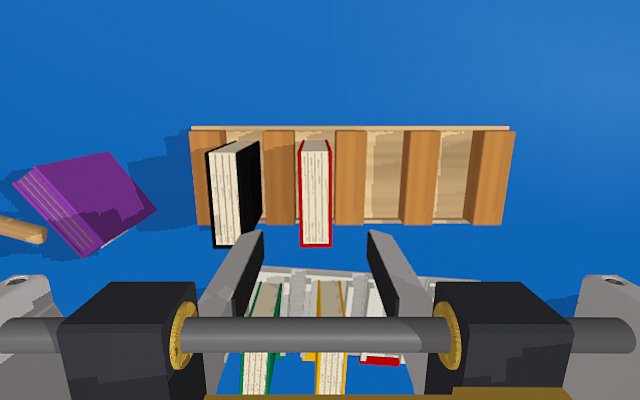

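Red stands upright in the second slot (300–331, 145–245), and black is still upright. Yellow is next, at (467, 15.5).

```bash
python3 -m creep '{"slide":[[-40,-1,0],[-85,-2,0],[-130,-3,0],[-165,-4,0],[-183,-5,0],[-183,-5,-40],[-183,-5,-80],[-183,-5,-115],[-183,-5,-135],[-183,-5,-147],[-183,-5,-147]],"rot":[[0,0,-0.04],[0,0,-0.04],[0,0,-0.04],[0,0,-0.04],[0,0,-0.04],[0,0,-0.04],[0,0,-0.04],[0,0,-0.04],[0,0,-0.04],[0,0,-0.04],[0,0,-0.04]],"gripper":[60,60,60,60,60,60,60,60,60,60,60]}'; python3 -m creep '{"slide":[[0,0,0],[0,0,0],[0,0,0],[0,0,0],[0,0,0],[0,0,10],[0,0,40],[0,0,80],[0,0,120],[0,0,145],[0,0,145]],"rot":[[0,0,0],[0,0,0],[0,0,0],[0,0,0],[0,0,0],[0,0,0],[0,0,0],[0,0,0],[0,0,0],[0,0,0],[0,0,0]],"gripper":[20,20,20,20,20,20,20,20,20,20,20]}' 25
```

```text
time: 21.7
tool_pos: [0.4676, 0.0153, 0.0759]
ee_rot: [0.999, -0.052, -0.001, -0.0]
ft_force: [-0.1, 0.7, 0.8]
width: 0.0602
gripper_force: 0.0
time: 23.08
tool_pos: [0.4687, 0.0151, 0.2231]
ee_rot: [0.999, -0.052, 0.001, 0.0]
ft_force: [0.2, -0.7, -2.8]
width: 0.0301
gripper_force: 25.0
```

```bash
python3 -m creep '{"slide":[[20,-8,0],[60,-25,0],[105,-45,0],[145,-62,0],[170,-72,0],[178,-75,0],[178,-75,0],[178,-75,-30],[178,-75,-65],[178,-75,-85],[178,-75,-85]],"rot":[[0,0,0],[0,0,0.04],[0,0,0.04],[0,0,0.04],[0,0,0.04],[0,0,0.04],[0,0,0.04],[0,0,0.04],[0,0,0.04],[0,0,0.04],[0,0,0.04]],"gripper":[20,20,20,20,20,20,20,20,20,20,20]}'; python3 -m creep '{"slide":[[0,0,0],[0,0,-20],[0,0,-38],[0,0,-48],[0,0,-53],[0,0,-55],[0,0,-56],[0,0,-57],[0,0,-58],[0,0,-58],[0,0,-58]],"rot":[[0,0,0],[0,0,0],[0,0,0],[0,0,0],[0,0,0],[0,0,0],[0,0,0],[0,0,0],[0,0,0],[0,0,0],[0,0,0]],"gripper":[20,20,20,20,20,20,20,20,20,20,20]}'|grep -E "pos|ft_f"; for i in 1 2; do python3 -m creep '{"slide":[[0,0,-1],[0,0,-1],[0,0,-1]],"rot":[[0,0,0],[0,0,0],[0,0,0]],"gripper":[20,20,20]}' | grep -E "pos|ft_f"; done
```

```text
time: 24.45
tool_pos: [0.6451, -0.0596, 0.1357]
ee_rot: [0.999, -0.032, -0.001, -0.0]
ft_force: [-0.5, -0.4, -1.7]
width: 0.0298
gripper_force: 25.0
tool_pos: [0.646, -0.0599, 0.0785]
ft_force: [-1.6, -0.1, -1.9]
tool_pos: [0.646, -0.0598, 0.0774]
ft_force: [0.3, 0.5, -1.6]
tool_pos: [0.646, -0.0599, 0.0764]
ft_force: [-0.2, 0.4, -2.3]
```

```bash
for i in 1 2; do python3 -m creep '{"slide":[[0,0,-1],[0,0,-1],[0,0,-1]],"rot":[[0,0,0],[0,0,0],[0,0,0]],"gripper":[20,20,20]}' | grep -E "pos|ft_f"; done
```

```text
tool_pos: [0.646, -0.0599, 0.0754]
ft_force: [-0.3, 0.8, -2.3]
tool_pos: [0.6461, -0.0598, 0.0748]
ft_force: [-3.4, 0.2, 5.9]
```

Contact. I'll release yellow, rise and look.

```bash
python3 -m creep '{"slide":[[0,0,0],[0,0,0],[0,0,0],[0,0,0],[0,0,15],[0,0,60],[0,0,110],[0,0,149],[0,0,149],[0,0,149]],"rot":[[0,0,0],[0,0,0],[0,0,0],[0,0,0],[0,0,0],[0,0,0],[0,0,0],[0,0,0],[0,0,0],[0,0,0]],"gripper":[60,60,60,60,60,60,60,60,60,60]}'
python3 -c "
from h import *
cv2.imwrite('pics/w6.png',env.snapshot('wrist'))"
```

```text
time: 28.58
tool_pos: [0.6458, -0.0599, 0.2234]
ee_rot: [0.999, -0.032, -0.0, 0.0]
ft_force: [0.3, 0.6, -0.5]
width: 0.06
gripper_force: 0.0
```

View pics/w6.png

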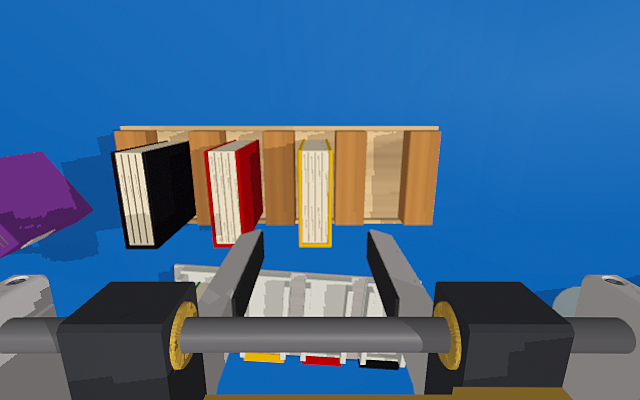

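Yellow stands upright in the third slot (300–331, 145–245), with black and red still standing. Green is last, at (471, 94).

```bash
python3 -m creep '{"slide":[[-35,30,0],[-75,66,0],[-115,101,0],[-150,132,0],[-175,154,0],[-175,154,-40],[-175,154,-80],[-175,154,-115],[-175,154,-135],[-175,154,-147],[-175,154,-147]],"rot":[[0,0,-0.05],[0,0,-0.1],[0,0,-0.1],[0,0,-0.1],[0,0,-0.1],[0,0,-0.1],[0,0,-0.1],[0,0,-0.1],[0,0,-0.1],[0,0,-0.1],[0,0,-0.1]],"gripper":[60,60,60,60,60,60,60,60,60,60,60]}'; python3 -m creep '{"slide":[[0,0,0],[0,0,0],[0,0,0],[0,0,0],[0,0,0],[0,0,10],[0,0,40],[0,0,80],[0,0,120],[0,0,145],[0,0,145]],"rot":[[0,0,0],[0,0,0],[0,0,0],[0,0,0],[0,0,0],[0,0,0],[0,0,0],[0,0,0],[0,0,0],[0,0,0],[0,0,0]],"gripper":[20,20,20,20,20,20,20,20,20,20,20]}' 25
```

```text
time: 30.0
tool_pos: [0.4705, 0.0942, 0.0759]
ee_rot: [0.997, -0.082, -0.001, -0.0]
ft_force: [1.1, 0.1, 0.1]
width: 0.0599
gripper_force: 0.0
time: 31.38
tool_pos: [0.4717, 0.0943, 0.2231]
ee_rot: [0.997, -0.082, 0.001, -0.0]
ft_force: [0.0, 0.1, -2.6]
width: 0.0298
gripper_force: 25.0
```

```bash
python3 -m creep '{"slide":[[15,-20,0],[40,-55,0],[65,-90,0],[90,-125,0],[115,-160,0],[140,-194,0],[160,-220,0],[170,-234,0],[170,-234,0],[170,-234,-30],[170,-234,-65],[170,-234,-85]],"rot":[[0,0,0],[0,0,0.05],[0,0,0.1],[0,0,0.1],[0,0,0.1],[0,0,0.1],[0,0,0.1],[0,0,0.1],[0,0,0.1],[0,0,0.1],[0,0,0.1],[0,0,0.1]],"gripper":[20,20,20,20,20,20,20,20,20,20,20,20]}'; python3 -m creep '{"slide":[[0,0,0],[0,0,0],[0,0,-20],[0,0,-38],[0,0,-48],[0,0,-53],[0,0,-55],[0,0,-56],[0,0,-57],[0,0,-58],[0,0,-58],[0,0,-58]],"rot":[[0,0,0],[0,0,0],[0,0,0],[0,0,0],[0,0,0],[0,0,0],[0,0,0],[0,0,0],[0,0,0],[0,0,0],[0,0,0],[0,0,0]],"gripper":[20,20,20,20,20,20,20,20,20,20,20,20]}'|grep -E "pos|ft_f"; for i in 1 2; do python3 -m creep '{"slide":[[0,0,-1],[0,0,-1],[0,0,-1]],"rot":[[0,0,0],[0,0,0],[0,0,0]],"gripper":[20,20,20]}' | grep -E "pos|ft_f"; done
```

```text
time: 32.88
tool_pos: [0.64, -0.1387, 0.1349]
ee_rot: [1.0, -0.031, -0.001, -0.0]
ft_force: [0.3, 0.1, -1.8]
width: 0.0296
gripper_force: 25.0
tool_pos: [0.641, -0.1399, 0.0785]
ft_force: [-0.3, -0.2, -1.1]
tool_pos: [0.641, -0.1399, 0.0774]
ft_force: [-0.1, -0.2, -2.4]
tool_pos: [0.641, -0.1398, 0.0764]
ft_force: [-0.2, -0.3, -1.7]
```

```bash
for i in 1 2; do python3 -m creep '{"slide":[[0,0,-1],[0,0,-1],[0,0,-1]],"rot":[[0,0,0],[0,0,0],[0,0,0]],"gripper":[20,20,20]}' | grep -E "pos|ft_f"; done
```

```text
tool_pos: [0.641, -0.1399, 0.0754]
ft_force: [-0.3, 0.4, -2.6]
tool_pos: [0.6411, -0.1398, 0.0748]
ft_force: [-3.5, 1.1, 5.3]
```

```bash
python3 -m creep '{"slide":[[0,0,0],[0,0,0],[0,0,0],[0,0,0],[0,0,15],[0,0,60],[0,0,110],[-10,0,149],[-50,0,180],[-95,20,220],[-95,60,240],[-95,80,240]],"rot":[[0,0,0],[0,0,0],[0,0,0],[0,0,0],[0,0,0],[0,0,0],[0,0,0],[0,0,0],[0,0,0],[0,0,0],[0,0,0],[0,0,0]],"gripper":[60,60,60,60,60,60,60,60,60,60,60,60]}';python3 -m creep '{"slide":[[0,20,0],[0,40,0],[0,40,0],[0,40,0]],"rot":[[0,0,0],[0,0,0],[0,0,0],[0,0,0]],"gripper":[60,60,60,60]}'
python3 - <<'E'
from h import *
m=env.camera_model('wrist'); im=env.snapshot('wrist'); s=env.snapshot('scene')
cv2.imwrite('pics/f.png',np.vstack([im[:280],s[100:380]]))
hsv=cv2.cvtColor(im,cv2.COLOR_BGR2HSV); roi=np.zeros(im.shape[:2],np.uint8); roi[:230]=1
mk=cv2.morphologyEx(cv2.inRange(hsv,(12,10,150),(35,85,255))*roi,cv2.MORPH_OPEN,np.ones((5,5)))
[print(b) for b in blobs(mk,m,.117,300)]
mk=cv2.morphologyEx(cv2.inRange(hsv,(5,120,90),(16,255,255))*roi,cv2.MORPH_OPEN,np.ones((5,5)))
[print(b) for b in blobs(mk,m,.04,300)]
E
```

```text
time: 37.38
tool_pos: [0.5464, -0.0579, 0.317]
ee_rot: [1.0, -0.031, 0.002, 0.001]
ft_force: [-0.5, 0.2, -0.3]
width: 0.0599
gripper_force: 0.0
time: 37.88
tool_pos: [0.546, -0.0207, 0.3137]
ee_rot: [0.999, -0.032, -0.001, -0.0]
ft_force: [-0.8, 0.2, 0.7]
width: 0.0597
gripper_force: 0.0
(array([195.,  81.]), 1623.0, [653.1, 99.6, 85.6, 23.3, -3.6])
(array([240., 201.]), 2184.0, [518.2, 68.5, 66.2, 55.7, -8.2])
(array([271.,  84.]), 1723.5, [649.5, 19.2, 84.7, 23.6, -3.0])
(array([293., 205.]), 1931.0, [512.2, 5.9, 60.9, 51.2, -7.1])
(array([343., 206.]), 1440.0, [506.9, -55.1, 55.8, 42.6, -4.8])
(array([345.,  83.]), 1702.5, [644.3, -60.7, 84.5, 23.2, -3.7])
(array([398., 208.]), 1245.5, [500.6, -119.8, 51.0, 42.7, -3.7])
(array([420.,  83.]), 1722.5, [639.0, -141.1, 84.4, 23.5, -3.7])
(array([178.,  87.]), 650.0, [658.5, 149.6, 105.9, 11.3, -3.6])
(array([245.,  86.]), 1777.5, [652.9, 61.8, 106.1, 29.6, -3.9])
(array([309.,  87.]), 2119.5, [647.6, -19.7, 106.2, 32.8, -3.4])
(array([371.,  87.]), 1920.5, [642.3, -101.7, 106.1, 30.5, -3.6])
(array([439.,  87.]), 706.0, [636.5, -189.4, 105.9, 12.6, -3.6])
```

View pics/f.png

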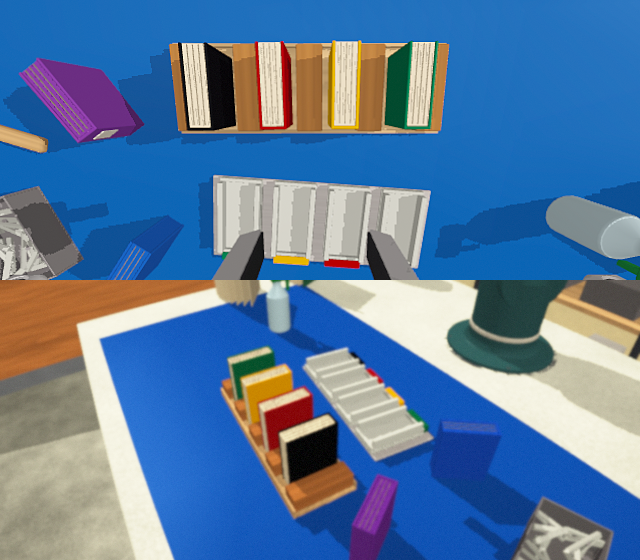

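Both views show all four albums upright in reverse order: black, red, yellow, green at (195,81), (271,84), (345,83), (420,83). Each is within about 2 mm of its slot centre, yaw matches the rack, and the bottle is still standing. Handing in.

```bash
python3 -c "
from workcell import env
print(env.sign_off())"
```

```text
the job is handed in; nothing more can be done
None
```

The job is handed in (no verdict came back): all four albums stand upright in the archive rack in reverse order (left to right black, red, yellow, green), each within about 2 mm of its slot centre in the last wrist picture, and the spray bottle was never touched.

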